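Lay the breakfast tray

ROBOT

A 7-joint arm with a two-finger parallel gripper is mounted at the origin on the work surface. World frame = base frame: x ahead of the robot, y to its left, z up, the work surface at z = 0. Lengths are in mm, angles in rad, forces in N, time in s.
With the tool pointing down it reaches from about 400 to 900 mm from the base axis. Payload 5.6 kg.
Tool frame: the origin (TCP) lies midway between the tips of the shut fingers; the grasp point (between the pads) lies 19 mm behind it; z points along the fingers, y is the line along which they close (so a half turn about z gives the same grasp; the last joint's range is limited). The gripper opens to 92 mm and grips with 3 to 60 N. Pads are 20 mm wide; open, the fingers measure 128 mm over their backs; the gripper's body (75 mm by 189 mm) begins 69 mm behind the grasp point.
Start: joints at [1.063, 0.468, -0.012, 1.603, 0.006, 1.071, -0.056], TCP at [291.321, -581.069, 214.592] pointing down, gripper open.
Joint ranges: [-2.53, 2.53], [-0.31, 2.02], [-1.57, 1.55], [0.28, 2.44], [-1.29, 4.43], [0.15, 1.84], [-2.92, 2.92]. Speed limits (rad/s): [2.57, 2.57, 3.14, 3.14, 3.14, 3.14, 3.14].

INTERFACE

Orientations are given as a rotation vector (axis times angle).
In Python, from cell import robot, grip, kin, viewer gives the robot as it stands. Calls block until the motion is done:
- robot.movep(position, orientation): joint-space move of the TCP to a pose.
- robot.servo_line(position, feed=150, rotation=None): straight line of the TCP; rotation=None keeps the orientation; feed is the mean speed in mm/s.
- robot.goto_joints(angles): joint-space move.
- grip(opening, newtons=None): opening from 0.0 (shut) to 1.0 (fully open); newtons is the grip in N (None keeps the last); returns when the fingers have stopped.
- robot.hold(seconds).
- kin.ik(position, orientation): joint angles nearest the present ones, or None.
- robot.observe(): the state.
- viewer.read_camera(name): name is "scene" or "side" or "wrist"; returns the picture (480x640x3 uint8, red, green, blue); there is no depth.
- viewer.camera_info(name): a dict with "camera_matrix" (3x3 intrinsics, pixels), "R" (3x3) and "t" (3): a world point X has camera coordinates R X + t. Camera axes: x right, y down, z forward; pixel columns grow to the right and rows downward; lengths in mm; the calibration is good to about 2 mm. A picture is of the moment at which its call begins: read the wrist's pose just before it. camera_info takes no time and is no camera call; for the wrist camera it gives the pose at the moment of the call.
A pose or a line that the arm cannot do raises robot.IKError and nothing moves.
- robot.job_done(): hands the job in; it is judged then, once.
Trained networks look in the newest picture that a camera, given by its name, has taken for a name from the list of things; names that differ only in an ending like _2 or _b are one class to them, and where a whole thing is asked for, a point or a joint stands for the part that bears it (a point fixed in the world has none). Each returns a list of dicts, best first, with "confidence" (0 to 1); they miss things now and then, are a little off and sometimes report something else, mostly with a low value. They report only what shows in the picture. A call takes as long as a camera call. They do not tell look-alikes from the thing itself.
- viewer.silhouettes(name, camera): "mask" (480x640 bool, what is visible of it).
- viewer.pinpoint(name, camera): "at" ([x, y, z] in mm, in the coordinates of the camera as it stood for that picture, good to about 4 mm: a listed point, or the origin of a listed thing).
The state is a dict: "t": time; "joints": joint angles; "joint_velocities": joint speeds; "joint_torque": joint torques, N m; "tcp_pos": TCP position; "tcp_rot": TCP orientation; "contact_force": force on the tool from outside, world axes, zero at the start; "wrist_torque": the same for the moment, N m; "grip_width": opening from 0.0 (shut) to 1.0 (fully open); "grip_force": force on a finger pad.
Only numpy, scipy, OpenCV 4.12 (cv2) and the standard library are available. Lean on these libraries where they do the work, as an engineer would, in place of code of your own. Each camera call takes 0.05 s, during which the arm holds its last target. There are 200 camera calls.

TASK

Lay the breakfast tray: stand the small cup with the handle on the saucer, the milk jug on the square cork coaster, the squat jam jar on the small round plate, and the toast rack lengthwise on the oblong plate. Set each one down gently, upright and in the middle of its place, and let go of it. Leave the beaker without a handle and the taller jar standing where they are.

Things in the scene. Friction and masses are not known exactly. Their poses are not given: they have to be found in the camera images.
- cup_centre (a point): small white cup WITH a handle: 56 mm high, 58 mm across at the rim, 57 half-way up, foot 42. Point: on its axis, 28 mm above its underside. z up; the handle points along +y and reaches 52 mm from the axis, so grip the bowl along x. About 0.12 kg; stands on a 5 mm glass board with the others, 10 to 14 cm apart, turned any way.
- jug_centre (a point): small steel milk jug: 64 mm high, round body 53 mm across in its lower 46 mm, narrower neck. Point: on its axis, 32 mm above its underside. z up; handle along +y, reaching 51 mm from the axis, pouring lip on the -y side, so grip the body along x. About 0.14 kg; stands on a 5 mm glass board with the others, 10 to 14 cm apart, turned any way.
- jam_jar_centre (a point): squat jam jar: 62 mm high, 58 mm across, red-brown with paper label, brass lid 55 mm across (top 15 mm). Point: on its axis, 31 mm above its underside. z up. About 0.2 kg; stands on a 5 mm glass board with the others, 10 to 14 cm apart.
- toast_rack_ring (a point): steel wire toast rack, 104 mm long (its x), 64 wide (its y), z up: four hoops across it 69 mm high, over its middle an upright ring handle along x. Point: the ring's centre, 83 mm above the rack's feet; the ring is 9 mm thick (y), 35 mm long, 66 to 100 mm above the feet. Grip it along y, tips no lower than the hoops' tops. About 0.18 kg; stands on a 5 mm glass board with the others, 10 to 14 cm apart.
- saucer_top (a point): saucer, the cup's place: white, round, 130 mm across, rim 15 mm high, flat middle about 80 mm. Point: centre of its flat upper face, 5 mm above its underside. It is on the fixed wooden tray (290 x 372 mm, floor 6 mm, rim 22 mm high, bow handles 45 mm high at its short ends), at any of the tray's four places.
- coaster_top (a point): square cork coaster, the milk jug's place: 95 x 95 x 5 mm, flat. Point: centre of its upper face. It is on the fixed wooden tray (290 x 372 mm, floor 6 mm, rim 22 mm high, bow handles 45 mm high at its short ends), at any of the tray's four places.
- jam_plate_top (a point): small round plate, the jam jar's place: white, 100 mm across, steep rim 12 mm high, flat middle about 85 mm. Point: centre of its flat upper face, 5 mm above its underside. It is on the fixed wooden tray (290 x 372 mm, floor 6 mm, rim 22 mm high, bow handles 45 mm high at its short ends), at any of the tray's four places.
- toast_plate_top (a point): oblong plate, the toast rack's place: white, about 170 mm long (its x), 116 wide (its y), flat middle 152 x 104, sloping rim 10 mm high. Point: centre of its flat upper face, 5 mm above its underside. It is on the fixed wooden tray (290 x 372 mm, floor 6 mm, rim 22 mm high, bow handles 45 mm high at its short ends), at any of the tray's four places.
- beaker_centre (a point): white beaker WITHOUT a handle, otherwise shaped and sized as the cup: not wanted, leave alone. Point: on its axis, 28 mm above its underside. Loose; stands on a 5 mm glass board with the others, 10 to 14 cm apart.
- tall_jar_centre (a point): taller jar, 105 mm high, 58 mm across, lid and label like the jam jar's: not wanted, leave alone. Point: on its axis, 52 mm above its underside. Loose; stands on a 5 mm glass board with the others, 10 to 14 cm apart.
Not all that is in view belongs to the job. Leave any blue or purple look-alike of the part that bears jug_centre alone.

How it is judged:
By the outcome, as a careful person would: the job done as asked, in the order asked, and still so for the second after the job is handed in, with the robot touching nothing.
It also fails if it takes over 115 s, if anything falls off the work surface, if the arm or the gripper's body presses on something with over 40 N, if the wrist force passes 120 N, or if a joint passes its speed limit or range.

## Working session

There is one attempt and no reset: what is moved stays moved. The work goes in short steps, each a Python script; the robot and the scene stay as the last script left them, time stands still between calls to the robot, and variables do not carry over. Pictures are saved under pics/ and viewed, at most 14 in all, crops included, and the job is handed in when it is done.

```bash
ls; mkdir -p pics; python3 - <<'E'
from cell import robot, grip, kin, viewer
import cv2, numpy as np
print(robot.observe())
for c in ["scene","side","wrist"]:
    im=viewer.read_camera(c); cv2.imwrite(f"pics/{c}0.png",im[:,:,::-1])
    i=viewer.camera_info(c); print(c,np.round(i["camera_matrix"],1).tolist(),np.round(-np.array(i["R"]).T@i["t"],0), np.round(i["R"],3).tolist())
    if c!="wrist":
        for n in ["cup_centre","jug_centre","jam_jar_centre","toast_rack_ring","saucer_top","coaster_top","jam_plate_top","toast_plate_top","beaker_centre","tall_jar_centre"]:
            for d in viewer.pinpoint(n,c):
                print(c,n,round(d["confidence"],2),np.round(np.array(i["R"]).T@(np.array(d["at"])-i["t"]),0))
E
```

```text
pics
{'t': 0.0, 'joints': array([ 1.06300122,  0.46834134, -0.01161064,  1.60367852,  0.00599799,
        1.0713855 , -0.05629525]), 'joint_velocities': array([ 0.00099527,  0.00014838, -0.00029574,  0.00031044,  0.00048703,
        0.0003621 ,  0.00025731]), 'joint_torque': array([ 1.51382519e-04, -5.20572889e+01, -1.18884697e-02, -2.43748838e+01,
       -5.65827813e-02,  1.73474243e-02,  1.64035291e-04]), 'tcp_pos': array([ 291.02317184, -580.52838469,  213.64088634]), 'tcp_rot': array([-3.05550297e+00, -7.23072066e-01,  8.23647206e-04]), 'contact_force': array([-0.3947371 ,  0.31781868,  0.2097717 ]), 'wrist_torque': array([-0.01412908, -0.03753948,  0.01225512]), 'grip_force': 0.0, 'grip_width': 1.0022108846794244}
scene [[461.6, 0.0, 322.1], [0.0, 461.6, 239.0], [0.0, 0.0, 1.0]] [1341.  549.  897.] [[-0.518, 0.855, 0.019], [0.549, 0.35, -0.759], [-0.656, -0.383, -0.651]]
scene cup_centre 0.69 [451.  98.  27.]
scene jug_centre 0.85 [282. 519.  29.]
scene jug_centre 0.83 [245. 393.  33.]
scene jug_centre 0.67 [238. 245.  30.]
scene jug_centre 0.64 [426. 334.  37.]
scene jug_centre
[... 682 characters left out ...]
.]
side jug_centre 0.71 [285. 512.  32.]
side jug_centre 0.68 [249. 387.  38.]
side jug_centre 0.41 [545. 346.  85.]
side jug_centre 0.41 [ 579. -305.   14.]
side jam_jar_centre 0.72 [558. 218.  36.]
side toast_rack_ring 0.83 [547. 348.  84.]
side saucer_top 0.73 [ 450. -130.   13.]
side coaster_top 0.76 [ 581. -307.   14.]
side jam_plate_top 0.84 [ 445. -302.   10.]
side toast_plate_top 0.96 [ 587. -138.    9.]
side beaker_centre 0.75 [582. 106.  35.]
side beaker_centre 0.48 [429. 220.  56.]
side tall_jar_centre 0.55 [429. 221.  60.]
wrist [[393.2, 0.0, 320.9], [0.0, 393.2, 243.8], [0.0, 0.0, 1.0]] [ 352. -551.  384.] [[0.448, -0.894, 0.0], [-0.868, -0.435, 0.239], [-0.214, -0.107, -0.971]]
```

View pics/scene0.png

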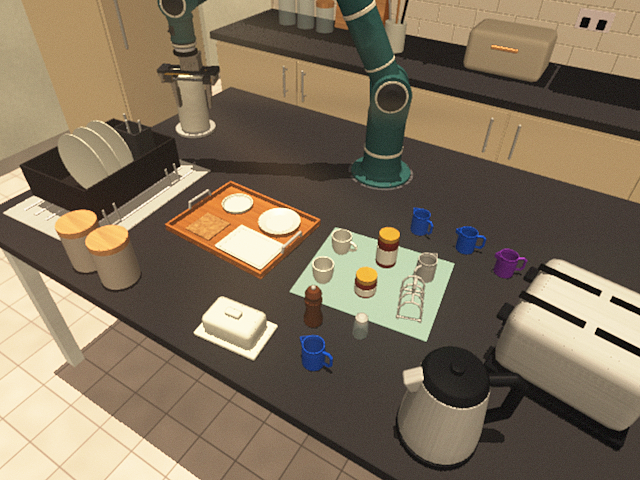

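View pics/side0.png

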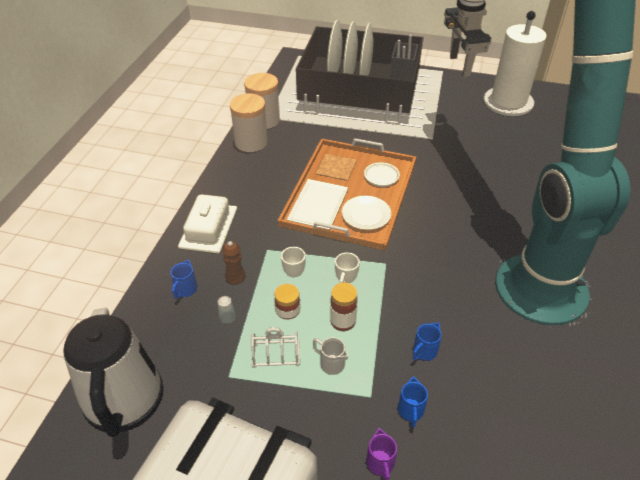

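The scene picture shows the tray at about (243,228), holding the coaster (208,226), round plate (237,203), saucer (279,221) and oblong plate (250,246). The board at (378,280) holds the cup (342,241), beaker (322,269), tall jar (388,247), jam jar (366,282), steel jug (427,266) and rack (411,298). The side picture shows the jug at (332,355) with its handle up-left, and the cup at (347,267) with its handle pointing down. The blue and purple jugs all stand off the board.

```bash
cat > h.py <<'E'
from cell import robot, grip, kin, viewer
import cv2, numpy as np
from scipy.spatial.transform import Rotation as Ro
def rot(phi):  # tool down, closing line along angle phi (world)
    y=np.array([np.cos(phi),np.sin(phi),0]); z=np.array([0,0,-1.]); x=np.cross(y,z)
    return Ro.from_matrix(np.c_[x,y,z]).as_rotvec()
def best(p,phi):  # half turn with the smaller wrist motion
    q0=robot.observe()["joints"]; c=[]
    for f in (phi,phi+np.pi):
        q=kin.ik(p,rot(f))
        if q is not None: c.append((abs(np.array(q)-q0).max(),f))
    return min(c)[1]
def shot(cam):
    i=viewer.camera_info(cam); im=viewer.read_camera(cam)
    return im,{k:np.array(i[k],float) for k in("camera_matrix","R","t")}
def proj(P,i):
    c=np.atleast_2d(P)@i["R"].T+i["t"]; u=c@i["camera_matrix"].T; return u[:,:2]/u[:,2:]
def world(at,i): return i["R"].T@(np.array(at)-i["t"])
E
python3 - <<'E'
from h import *
import pickle
things={"tray":["saucer_top","coaster_top","jam_plate_top","toast_plate_top"],
"board":["cup_centre","jug_centre","jam_jar_centre","toast_rack_ring","beaker_centre","tall_jar_centre"]}
views={"tray":[(430,-330,300),(520,-130,300)],"board":[(430,130,320),(500,310,320)]}
D=[]
def rec(im,i,cam,names,tag):
    cv2.imwrite(f"pics/{tag}.png",im[:,:,::-1]); d={}
    for n in names:
        pp=[(round(a["confidence"],2),world(a["at"],i)) for a in viewer.pinpoint(n,cam)]
        mm=[(round(a["confidence"],2),a["mask"]) for a in viewer.silhouettes(n,cam)]
        d[n]=(pp,mm); print(tag,n,[(c,np.round(p).tolist()) for c,p in pp if c>.3],[(c,int(m.sum()),np.round(np.argwhere(m).mean(0)[::-1]).tolist()) for c,m in mm if c>.3])
    D.append((tag,i,d))
for g in views:
    for k,p in enumerate(views[g]):
        robot.movep(p,rot(best(p,-1.3 if g=="tray" else np.pi/2)))
        robot.hold(.3); im,i=shot("wrist"); rec(im,i,"wrist",things[g],f"{g}{k}")
for cam in("scene","side"):
    im,i=shot(cam); rec(im,i,cam,sum(things.values(),[]),cam+"1")
pickle.dump(D,open("D.pkl","wb")); print(robot.observe()["t"])
a=np.hstack([cv2.resize(cv2.imread(f"pics/board{k}.png"),(400,300)) for k in(0,1)])
b=np.hstack([cv2.resize(cv2.imread(f"pics/tray{k}.png"),(400,300)) for k in(0,1)])
cv2.imwrite("pics/mont.png",np.vstack([a,b]))
E
```

```text
tray0 saucer_top [(0.69, [580.0, -302.0, 10.0]), (0.6, [452.0, -129.0, 12.0])] [(0.73, 11005, [148.0, 136.0])]
tray0 coaster_top [(0.73, [578.0, -307.0, 8.0])] [(0.9, 8225, [332.0, 65.0])]
tray0 jam_plate_top [(0.78, [443.0, -296.0, 7.0]), (0.44, [451.0, -128.0, 11.0])] [(0.98, 5856, [296.0, 185.0])]
tray0 toast_plate_top [(0.64, [589.0, -133.0, 8.0])] [(0.82, 11977, [183.0, 36.0]), (0.69, 11135, [148.0, 136.0])]
tray1 saucer_top [(0.62, [455.0, -128.0, 8.0])] [(0.84, 8854, [302.0, 259.0])]
tray1 coaster_top [(0.8, [576.0, -306.0, 10.0])] [(0.65, 2316, [20.0, 85.0]), (0.6, 6669, [475.0, 194.0])]
tray1 jam_plate_top [(0.83, [438.0, -295.0, 10.0])] [(0.96, 2270, [424.0, 292.0])]
tray1 toast_plate_top [] [(0.84, 16354, [337.0, 147.0])]
board0 cup_centre [(0.82, [454.0, 89.0, 32.0])] [(0.83, 2366, [352.0, 187.0])]
board0 jug_centre [(0.85, [239.0, 244.0, 31.0]), (0.83, [287.0, 515.0, 33.0]), (0.7, [427.0, 337.0, 31.0]), (0.58, [251.0, 391.0, 31.0])] [(0.92, 447, [110.0, 333.0]), (0.73, 1349, [231.0, 343.0]), (0.62, 1078, [26.0, 308.0]), (0.55, 3082, [141.0, 211.0])]
board0 jam_jar_centre
[... 2605 characters left out ...]
e [(0.94, [426.0, 336.0, 41.0]), (0.82, [242.0, 239.0, 34.0]), (0.79, [813.0, 222.0, 35.0]), (0.68, [589.0, -136.0, 8.0]), (0.63, [284.0, 514.0, 34.0]), (0.58, [251.0, 387.0, 34.0]), (0.54, [430.0, 219.0, 57.0])] [(0.93, 867, [427.0, 342.0]), (0.69, 759, [183.0, 280.0]), (0.59, 965, [413.0, 401.0]), (0.58, 923, [331.0, 355.0])]
side1 jam_jar_centre [(0.7, [556.0, 219.0, 33.0]), (0.62, [444.0, -302.0, 11.0])] []
side1 toast_rack_ring [(0.89, [548.0, 345.0, 83.0])] [(0.67, 667, [275.0, 346.0]), (0.66, 1012, [327.0, 204.0])]
side1 beaker_centre [(0.82, [585.0, 105.0, 34.0])] [(0.59, 368, [297.0, 264.0])]
side1 tall_jar_centre [(0.63, [429.0, 220.0, 58.0])] [(0.68, 1153, [343.0, 306.0])]
10.5417
```

View pics/mont.png

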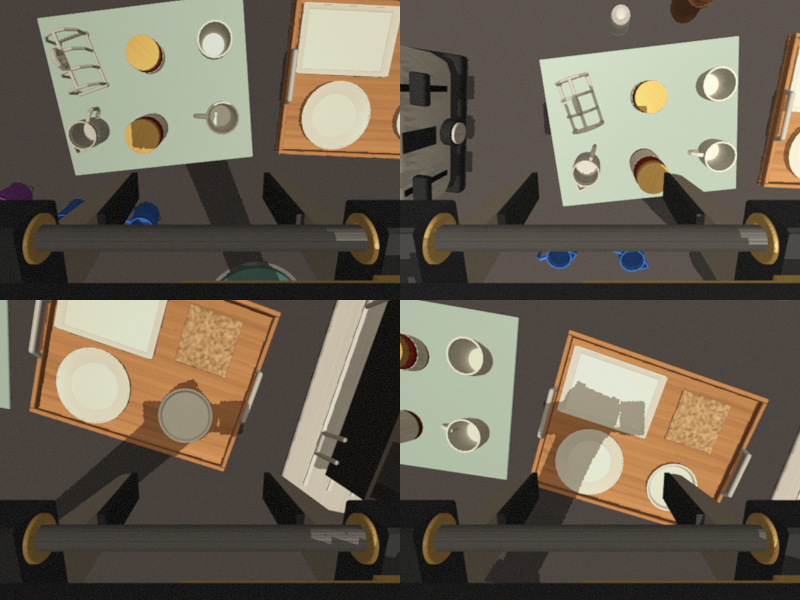

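The montage shows the wrist views. Top row is the board: cup at (222,117) with its handle left and the jug at (85,130) with its handle up-right. Bottom row is the tray with its four places. Next I fit simple models to the masks over all views.

```bash
cat > fit.py <<'E'
from h import *
import pickle
from scipy.optimize import minimize
def circ(r,z,n=40): a=np.arange(n)*2*np.pi/n; return np.c_[r*np.cos(a),r*np.sin(a),0*a+z]
def box(x,y,z): return np.array([(a*x/2,b*y/2,z) for a in(-1,1) for b in(-1,1)])
hd=lambda r,z0,z1,w=4:np.array([(s*w,r,z) for s in(-1,1) for z in(z0,z1)])
# z relative to underside
M={"cup_centre":np.r_[circ(29,56),circ(28.5,28),circ(21,0),hd(52,18,42)],
"jug_centre":np.r_[circ(26.5,2),circ(26.5,46),circ(22,62),hd(51,25,50)],
"jam_jar_centre":np.r_[circ(29,0),circ(29,47),circ(27.5,62)],
"tall_jar_centre":np.r_[circ(29,0),circ(29,90),circ(27.5,105)],
"beaker_centre":np.r_[circ(29,56),circ(28.5,28),circ(21,0)],
"toast_rack_ring":np.r_[box(104,64,0),box(104,50,66),[(a,0,100) for a in(-8,8)]],
"saucer_top":np.r_[circ(65,15),circ(45,0)],"coaster_top":np.r_[box(95,95,0),box(95,95,5)],
"jam_plate_top":np.r_[circ(50,12),circ(43,0)],"toast_plate_top":np.r_[box(170,116,10),box(152,104,0)]}
def T(n,v): 
    c,s=np.cos(v[3]),np.sin(v[3]); return M[n]@np.array([[c,s,0],[-s,c,0],[0,0,1]])+v[:3]
S=3
def hullmask(pts):
    m=np.zeros((480*S,640*S),np.uint8); cv2.fillConvexPoly(m,cv2.convexHull(np.round(pts*S+(S-1)/2).astype(np.int32)),1); return m.astype(bool)
def fit(n,x0,views):
    def cost(v): return sum(1-(h&m).sum()/(h|m).sum() for i,m in views for h in[hullmask(proj(T(n,v),i))])/len(views)
    best=None
    for y in x0[3]:
        v0=np.array([*x0[:3],y]); sx=v0+np.r_[np.zeros((1,4)),np.diag([6,6,6,.25])]
        r=minimize(cost,v0,method="Nelder-Mead",options=dict(initial_simplex=sx,xatol=.05,fatol=2e-4,maxiter=150))
        if best is None or r.fun<best.fun: best=r
    return best
def run(D,names,init,bad=(),verbose=True):
    out={}
    for n in names:
        views=[]
        for tag,i,d in D:
            if n not in d or (n,tag) in bad: continue
            c=proj(np.r_[init[n][:2],30 if "top" not in n else 12],i)[0]
            ms=[m for _,m in d[n][1] if np.linalg.norm(np.argwhere(m).mean(0)[::-1]-c)<(35 if tag[:1] in"tb" else 12)]
            if ms:
                p=np.argwhere(ms[0])[:,::-1].astype(float); views.append((i,hullmask(p)))
        r=fit(n,init[n],views); out[n]=r.x
        print(n,len(views),np.round(r.x,2),"loss",round(r.fun,3))
    return out
E
cat > go1.py <<'E'
from fit import *
D=pickle.load(open("D.pkl","rb"))
q=[-2.3,-.8,.8,2.3]
init={"cup_centre":(454,92,5,[0,-.8,.8]),"jug_centre":(426,336,5,[-1.2,-2,-.4]),"jam_jar_centre":(558,221,5,[0]),"tall_jar_centre":(428,221,5,[0]),"beaker_centre":(581,104,5,[0]),
"toast_rack_ring":(548,346,5,[0,.6,1.2,-.6]),"saucer_top":(452,-128,6,[0]),"coaster_top":(578,-304,6,[.3,-.2]),"jam_plate_top":(442,-296,6,[0]),"toast_plate_top":(586,-134,6,[1.57,1.2,1.9])}
o=run(D,init,init,bad={("jam_plate_top","tray1"),("tall_jar_centre","board1")})
pickle.dump(o,open("fit.pkl","wb"))
for n in init:
    P=[p for t,i,d in D if n in d for c,p in d[n][0] if np.linalg.norm(p[:2]-init[n][:2])<20 and c>.4]
    print(n,len(P),np.round(np.median(P,0),1),"spread",np.round(np.std(P,0),1))
for t in("board0","board1","tray0","tray1"):
    im=cv2.imread(f"pics/{t}.png"); i=[a[1] for a in D if a[0]==t][0]
    for n in o:
        if (t[0]=="t")==("top" in n): 
            cv2.polylines(im,[cv2.convexHull(np.round(proj(T(n,o[n]),i)).astype(np.int32))],True,(0,0,255),1)
    cv2.imwrite(f"pics/f_{t}.png",im)
a=[cv2.resize(cv2.imread(f"pics/f_{t}.png")[:330],(800,412))[:300] for t in("board0","tray1")]
cv2.imwrite("pics/fm.png",np.vstack(a))
E
time python3 go1.py
```

```text
cup_centre 4 [ 4.5334e+02  9.0520e+01  2.1600e+00 -6.0000e-02] loss 0.115
jug_centre 4 [422.27 337.75  10.31  -1.93] loss 0.096
jam_jar_centre 3 [5.5977e+02 2.2423e+02 2.3400e+00 1.5000e-01] loss 0.059
tall_jar_centre 3 [4.2920e+02 2.2313e+02 4.2600e+00 1.0000e-01] loss 0.082
beaker_centre 4 [5.8051e+02 1.0746e+02 3.8700e+00 1.0000e-01] loss 0.151
toast_rack_ring 4 [ 5.4445e+02  3.4748e+02 -1.8900e+00  3.2000e-01] loss 0.151
saucer_top 4 [ 4.5232e+02 -1.2683e+02  4.5600e+00  1.5000e-01] loss 0.05
coaster_top 4 [ 5.7868e+02 -3.0228e+02  4.0900e+00 -4.0000e-02] loss 0.104
jam_plate_top 3 [ 4.4501e+02 -2.9694e+02  4.3100e+00  1.0000e-01] loss 0.07
toast_plate_top 4 [ 585.48 -133.05    2.33    1.52] loss 0.089
cup_centre 4 [453.7  92.4  32.2] spread [1.7 2.7 1.6]
jug_centre 3 [425.7 336.5  37. ] spread [3.1 0.3 4.1]
jam_jar_centre 3 [558.8 220.8  32.9] spread [1.5 2.3 2. ]
tall_jar_centre 3 [428.9 221.8  57.7] spread [0.3 1.7 0.4]
beaker_centre 4 [582.  104.8  31.7] spread [3.7 1.7 1.8]
toast_rack_ring 3 [547.8 344.8  84. ] spread [1.2 2.1 4.3]
saucer_top 4 [ 452.9 -128.4   10.5] spread [2.1 3.6 2.4]
coaster_top 4 [ 577.  -305.2   10.9] spread [2.  2.3 2.5]
jam_plate_top 4 [ 442.1 -295.7    7.9] spread [2.8 3.7 1.2]
toast_plate_top 3 [ 586.5 -132.8    9.5] spread [3.4 2.2 1.5]
real	0m25.628s
user	0m22.563s
sys	0m3.553s
```

View pics/fm.png

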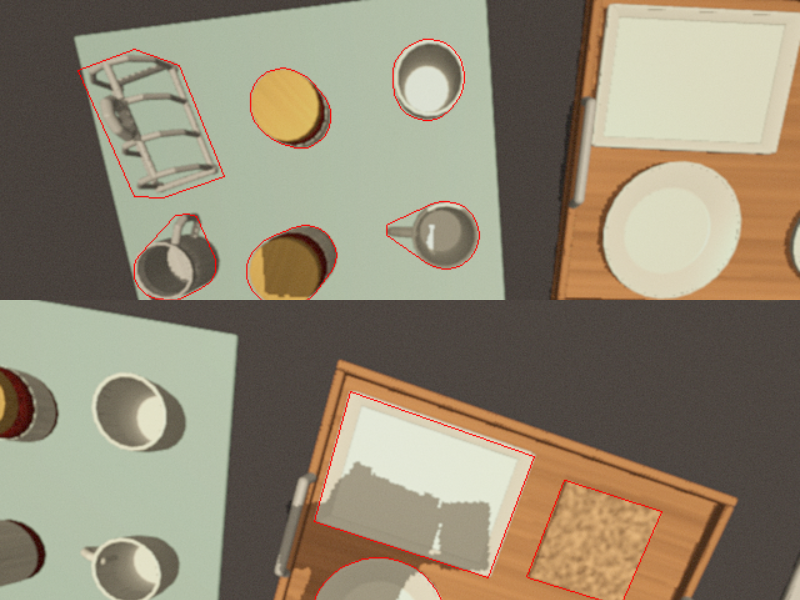

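Fits agree with the pictures and pinpoints to 2–3 mm. The tray and plates have a yaw of about -0.045. Now the cup.

```bash
cat >> h.py <<'E'
def at(): return robot.observe()["tcp_pos"]
def pick(x,y,phi,z,lift,opening=.85,N=20):
    """z: TCP height at the grasp"""
    p=[x,y,z+75]; f=best(p,phi)
    grip(opening); robot.movep(p,rot(f)); robot.servo_line([x,y,z],feed=90)
    robot.hold(.1); grip(0,N); robot.hold(.15)
    o=robot.observe(); print("grip mm",round(o["grip_width"]*92,1),"N",o["grip_force"],"tcp",np.round(o["tcp_pos"],1))
    f0=o["contact_force"][2]
    robot.servo_line([x,y,z+25],feed=60); robot.servo_line([x,y,lift],feed=180)
    o=robot.observe(); print("lifted dFz",round(o["contact_force"][2]-f0,2),"mm",round(o["grip_width"]*92,1),"t",round(o["t"],1))
def place(x,y,phi,z,lift,release):
    """z: expected TCP height at touch-down"""
    p=[x,y,lift]; f=best(p,phi); robot.movep(p,rot(f))
    robot.servo_line([x,y,z+5],feed=110); robot.hold(.25)
    f0=np.mean([(robot.hold(.03),robot.observe()["contact_force"][2])[1] for _ in range(4)]); h=z+5; d=0
    while h>z-6:
        h-=.7; robot.servo_line([x,y,h],feed=25); d=robot.observe()["contact_force"][2]-f0
        if d>1.0: break
    print("touch z cmd",round(h,1),"tcp",np.round(at(),1),"expected",z,"dF",round(d,2))
    robot.hold(.1); grip(release); robot.hold(.15)
    robot.servo_line([x,y,h+25],feed=50); robot.servo_line([x,y,z+85],feed=180); print("t",round(robot.observe()["t"],1))
def look(tag,cams=("scene","side")):
    for c in cams: im,_=shot(c); cv2.imwrite(f"pics/{tag}_{c}.png",im[:,:,::-1])
E
python3 - <<'E'
from h import *
pick(453.5,91.3,-.06,5+19,150)
look("cuplift",["side"])
place(452.5,-127.5,0.0,11+19,150,.76)
E
```

```text
grip mm 56.4 N 20.000354710406043 tcp [453.5  91.3  24.2]
lifted dFz -5.38 mm 56.3 t 15.4
touch z cmd 30.1 tcp [ 452.6 -127.5   30.2] expected 30 dF 1.29
t 21.4
```

```bash
python3 - <<'E'
from fit import *
D=pickle.load(open("D.pkl","rb")); look("cup",["side"])
p=(385,337,270); robot.movep(p,rot(best(p,np.pi/2))); robot.hold(.3)
im,i=shot("wrist"); cv2.imwrite("pics/b2.png",im[:,:,::-1]); d={}
for n in("jug_centre","toast_rack_ring","jam_jar_centre"):
    d[n]=([(a["confidence"],world(a["at"],i)) for a in viewer.pinpoint(n,"wrist")],[(a["confidence"],a["mask"]) for a in viewer.silhouettes(n,"wrist")])
    print(n,[np.round(x[1]).tolist() for x in d[n][0]])
D.append(("board2",i,d)); pickle.dump(D,open("D.pkl","wb"))
init={"jug_centre":(424,337,5,[-1.9,-1.5]),"toast_rack_ring":(547,346,5,[.3,.45]),"jam_jar_centre":(559,222.5,5,[0])}
o=run(D[-1:]+D[2:4],init,init)
run(D,init,init)
b=im[:,:,::-1].copy()
for n in o: cv2.polylines(b,[cv2.convexHull(np.round(proj(T(n,o[n]),i)).astype(np.int32))],True,(0,0,255),1)
s=cv2.imread("pics/cup_side.png")[100:280,260:440]
m=np.zeros((480,800,3),np.uint8); m[:,:640]=b; m[:160,640:]=cv2.resize(s,(160,160)); cv2.imwrite("pics/m2.png",m); print(robot.observe()["t"])
E
```

```text
jug_centre [[427.0, 336.0, 33.0], [251.0, 393.0, 31.0], [240.0, 248.0, 32.0], [286.0, 518.0, 34.0]]
toast_rack_ring []
jam_jar_centre [[561.0, 223.0, 36.0]]
jug_centre 3 [422.68 337.    10.74  -1.93] loss 0.08
toast_rack_ring 3 [ 5.4833e+02  3.4815e+02 -7.8600e+00  3.3000e-01] loss 0.124
jam_jar_centre 3 [ 5.5995e+02  2.2407e+02 -4.3000e-01  2.4000e-01] loss 0.317
jug_centre 5 [422.52 337.5    9.85  -1.94] loss 0.092
toast_rack_ring 5 [ 5.4544e+02  3.4752e+02 -2.6100e+00  3.1000e-01] loss 0.157
jam_jar_centre 4 [5.5987e+02 2.2461e+02 2.3200e+00 8.0000e-02] loss 0.266
23.9083
```

View pics/m2.png

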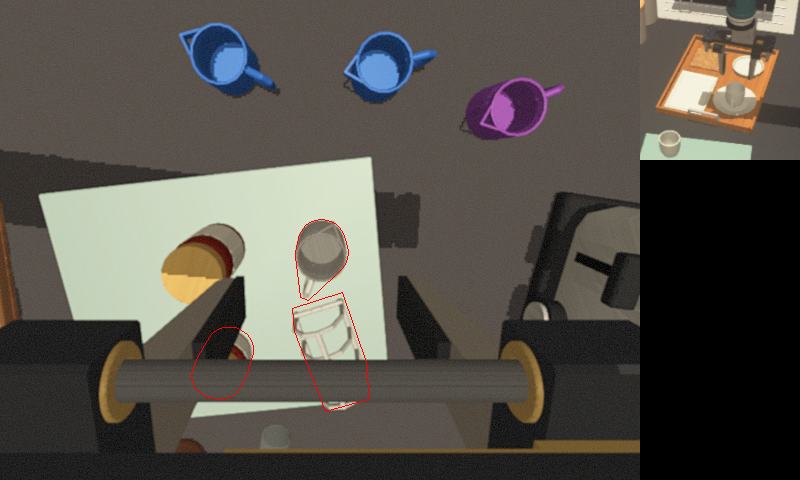

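The wrist view shows the steel jug at (322,250) and the rack at (330,350). The inset shows the cup standing on the saucer. Next the jug.

```bash
python3 - <<'E'
from h import *
pick(425.5,336.6,-2.25,19,180)
place(578,-303.5,-.15,25,170,.74)
look("jug",["side"])
E
```

```text
grip mm 52.7 N 20.023528821766376 tcp [425.5 336.4  19.1]
lifted dFz -6.5 mm 52.9 t 28.2
touch z cmd 25.1 tcp [ 578.1 -303.5   25.3] expected 25 dF 1.13
t 35.9
```

```bash
python3 - <<'E'
from h import *
pick(559.6,223.2,np.pi/2,22,170)
place(443.7,-296.5,.6,28,150,.78)
look("jam",["side"])
p=(470,260,320); robot.movep(p,rot(best(p,np.pi/2))); robot.hold(.3)
im,i=shot("wrist"); cv2.imwrite("pics/rack.png",im[:,:,::-1])
import pickle; pickle.dump(i,open("ri.pkl","wb"))
for cam in("wrist","side","scene"):
    if cam!="wrist": im,i=shot(cam)
    print(cam,[(round(a["confidence"],2),np.round(world(a["at"],i),1)) for a in viewer.pinpoint("toast_rack_ring",cam)])
print(robot.observe()["t"], robot.observe()["tcp_rot"])
a=cv2.imread("pics/rack.png"); s=cv2.imread("pics/jam_side.png")[110:270,260:460]
m=np.zeros((480,800,3),np.uint8); m[:,:640]=a; m[:128,640:]=cv2.resize(s,(160,128)); cv2.imwrite("pics/m3.png",m)
E
```

```text
grip mm 57.7 N 20.00039049773477 tcp [559.8 223.3  22.3]
lifted dFz -5.75 mm 57.6 t 41.3
touch z cmd 32.3 tcp [ 443.6 -296.5   32.2] expected 28 dF 1.0
t 46.8
wrist []
side [(0.76, array([544.1, 348.6,  82.9]))]
scene []
49.625 [9.94946148e-05 3.14158155e+00 8.72959730e-05]
```

View pics/m3.png

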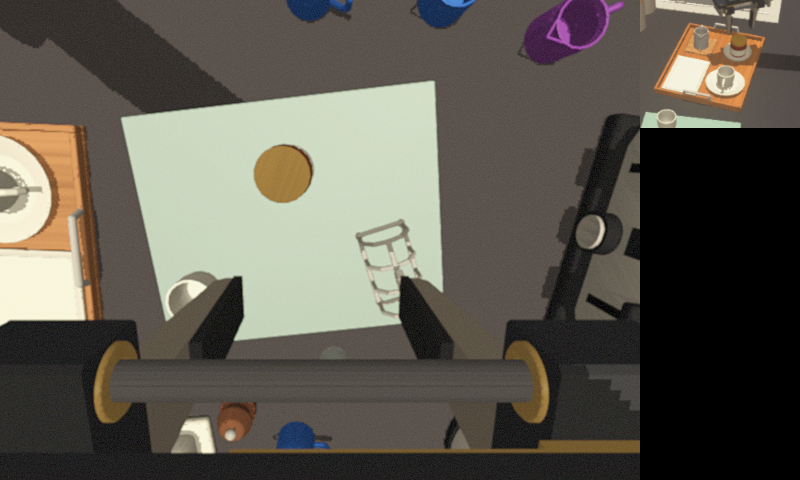

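The board now shows the rack at (390,268) beside the tall jar (283,173) and beaker (190,298). The inset shows the cup, jug and jam jar on their places. The jam jar touched 4 mm early, so I'll check it after the rack.

```bash
python3 - <<'E'
from h import *
pick(546,347.5,.32+np.pi/2,76,230,opening=.55,N=25)
look("rl",["side"])
place(586,-133,-.045,82,210,.4)
look("end")
p=(430,-215,330); robot.movep(p,rot(best(p,np.pi/2))); robot.hold(.3)
im,i=shot("wrist"); cv2.imwrite("pics/tr.png",im[:,:,::-1])
print(robot.observe()["t"])
s=cv2.imread("pics/end_side.png")[120:260,270:430]; c=cv2.imread("pics/end_scene.png")[160:280,150:330]
m=np.zeros((600,800,3),np.uint8); m[:320,:427]=cv2.resize(im[:,:,::-1],(427,320)); m[:320,430:796]=cv2.resize(s,(366,320)); m[320:,:420]=cv2.resize(c,(420,280)); cv2.imwrite("pics/m4.png",m)
E
```

```text
grip mm 8.6 N 24.999816454946995 tcp [546.  347.4  75.9]
lifted dFz -1.29 mm 8.7 t 54.3
touch z cmd 81.4 tcp [ 586.2 -133.    81.8] expected 82 dF 4.27
t 61.8
63.1583
```

View pics/m4.png

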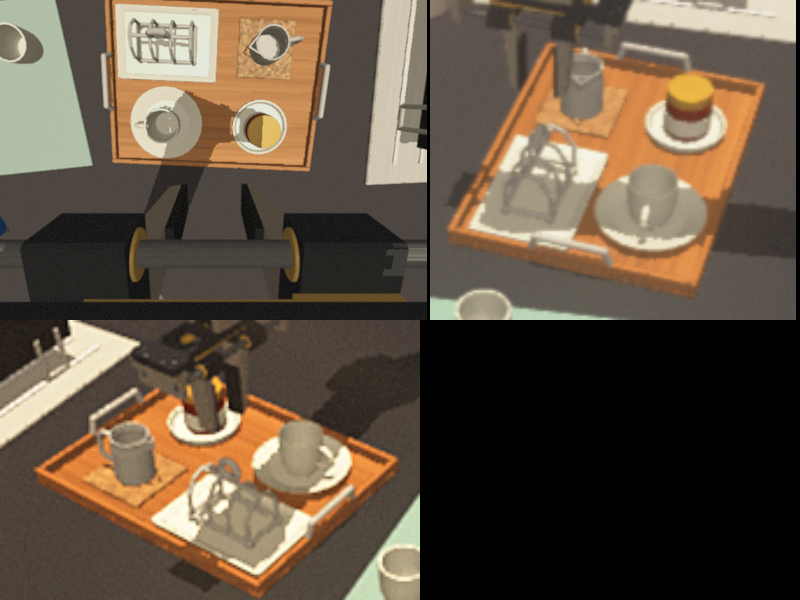

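The pictures show all four things standing upright on their places: rack on the oblong plate, jug on the coaster, cup on the saucer, jam jar on its plate. I'll measure centring with the same fit.

```bash
cat > chk.py <<'E'
from fit import *
D=[]; ob=["cup_centre","jug_centre","jam_jar_centre","toast_rack_ring","jam_plate_top","toast_plate_top","saucer_top","coaster_top"]
def rec(cam,tag):
    im,i=shot(cam); cv2.imwrite(f"pics/{tag}.png",im[:,:,::-1])
    D.append((tag,i,{n:([(a["confidence"],world(a["at"],i)) for a in viewer.pinpoint(n,cam)],[(a["confidence"],a["mask"]) for a in viewer.silhouettes(n,cam)]) for n in ob}))
rec("wrist","bz0"); rec("side","side9")
p=(400,-140,330); robot.movep(p,rot(best(p,np.pi/2))); robot.hold(.3); rec("wrist","bz1"); rec("scene","scene9")
init={"cup_centre":(452.5,-127.5,11,[0,1.5,3]),"jug_centre":(578,-303.5,11,[0,1.5,-1.5,3]),"jam_jar_centre":(443.7,-296.5,11,[0]),"toast_rack_ring":(586,-133,11,[1.52]),
"jam_plate_top":(444,-296.5,6,[0]),"toast_plate_top":(586,-133,6,[1.52]),"saucer_top":(452.5,-127.5,6,[0]),"coaster_top":(578,-303.5,6,[0])}
run(D,init,init); print(robot.observe()["t"])
for n in init:
    P=[p for t,i,d in D for c,p in d[n][0] if np.linalg.norm(p[:2]-init[n][:2])<25 and c>.4]
    if P: print(n,len(P),np.round(np.mean(P,0),1))
b=cv2.imread("pics/bz0.png")[:260,150:510]; cv2.imwrite("pics/z.png",cv2.resize(b,(800,578)))
E
python3 chk.py
```

```text
cup_centre 3 [ 452.37 -127.45    9.4    -0.  ] loss 0.119
jug_centre 3 [ 578.76 -300.4    15.14   -2.94] loss 0.065
jam_jar_centre 4 [ 443.69 -294.53   11.57    0.  ] loss 0.1
toast_rack_ring 4 [ 586.73 -134.39    2.51    1.53] loss 0.23
jam_plate_top 4 [ 4.4543e+02 -2.9680e+02  3.3000e+00  1.8000e-01] loss 0.113
toast_plate_top 3 [ 587.21 -133.04    3.55    1.54] loss 0.068
saucer_top 3 [ 4.5251e+02 -1.2664e+02  3.7700e+00  2.2000e-01] loss 0.087
coaster_top 4 [ 5.7953e+02 -3.0174e+02  6.4900e+00 -4.0000e-02] loss 0.088
67.275
cup_centre 4 [ 452.1 -126.    37.6]
jug_centre 4 [ 582.1 -302.1   42.2]
jam_jar_centre 4 [ 444.7 -297.3   39.9]
toast_rack_ring 4 [ 585.2 -133.    92.2]
jam_plate_top 2 [ 442.9 -297.2    9.3]
toast_plate_top 4 [ 586.1 -130.5   11.4]
saucer_top 2 [ 452.7 -128.6   12.1]
coaster_top 2 [ 577.5 -303.8   14.7]
```

View pics/z.png

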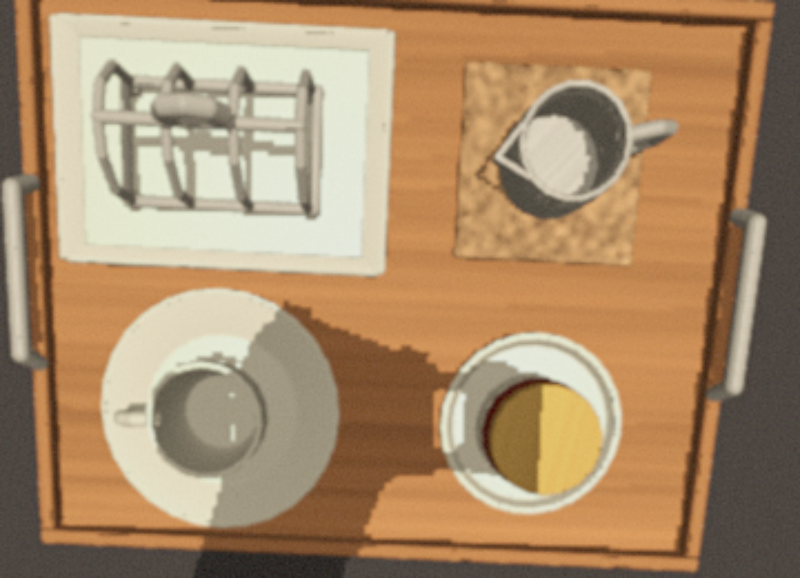

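The close-up shows everything centred to within about 3 mm and upright, and the gripper is clear of it all. Handing in.

```bash
python3 - <<'E'
from h import *
print(robot.job_done())
E
```

```text
the job is handed in; nothing more can be done
None
```

The tray is laid and handed in after about 67 s: the cup, jug, jam jar and toast rack each stand upright within about 3 mm of the middle of their place, though the jam jar may have been let go up to 4 mm above its plate; the beaker and tall jar were not touched.

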